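Sweep loose axle nuts into the catch tray

ROBOT

A 6-joint arm with a two-finger parallel gripper is mounted at the origin on the work surface. World frame = base frame: x ahead of the robot, y to its left, z up, the work surface at z = 0. Lengths are in m, angles in degrees, forces in N, time in s.
With the tool pointing down it reaches from about 0.4 to 0.825 m from the base axis. Payload 7 kg.
Tool frame: the origin (TCP) lies midway between the tips of the shut fingers; the grasp point (between the pads) lies 19 mm behind it; z points along the fingers, y is the line along which they close (so a half turn about z gives the same grasp; the last joint's range is limited). The gripper opens to 88 mm and grips with 3 to 60 N. Pads are 19 mm wide; open, the fingers measure 130 mm over their backs; the gripper's body (78 mm by 193 mm) begins 47 mm behind the grasp point.
Start: joints at [89.33, 20.546, 0.682, 0, -70.136, -16.507], TCP at [0.199, 0.645, 0.198] pointing down, gripper open.
Joint ranges: [-176.03, 176.03], [-82.01, 121.73], [-58.28, 71.71], [-173.87, 95.51], [-174.79, -0.11], [-173.66, 173.66]. Speed limits (degrees/s): [136.94, 136.94, 172.46, 180, 180, 180].

INTERFACE

Orientations are given as [roll, pitch, yaw] about the fixed x, y, z axes, in that order (R = Rz(yaw) Ry(pitch) Rx(roll)).
In Python, from plant import telemetry, viewer, workorder gives the robot as it stands. The module is installed in compiled form; this text tells all that it offers.
- The arm moves only by the tool carry_out, never from a script. Its argument "rows" is a list of rows, each a list of 6 numbers: the shift along the tool's x, y, z in m, then the turn, a rotation vector about the tool's x, y, z in rad. In form: [[tx, ty, tz, ax, ay, az], ...]. A call has 1 to 8 rows; each row is the pose to reach, as a shift and turn from the pose commanded when the call began, along the tool's axes at that moment; what a row does not reach only later rows make up. A row lasts 1/8 s, in which the tool goes at most 62.5 mm and 10.7 degrees, less where a joint would pass 70% of its speed; a pose out of reach is approached as far as the arm can. A call with a gripper value outside its range is refused whole. "grip" is the gripper's target within -1 to 1 (fully open at 1, half-way at 0, shut at -1), set as the call begins (left out, the last holds). The fingers move at their own pace and stop on an object; the grip force is fixed at half the most. Time passes only in rows, so rows that repeat a pose let the fingers close. It gives the time, the measured TCP pose, the force, the opening and the grip force at its end, in the units of the state.
- telemetry.get_obs(): the state, without advancing time (a new reading comes with each control period).
- viewer.snapshot(name): name is "scene" or "top" or "wrist"; returns the picture (384x512x3 uint8, red, green, blue); there is no depth.
- viewer.camera_info(name): a dict with "intrinsics" (3x3 intrinsics, pixels), "extrinsics" (4x4, takes a point from camera to world coordinates); the wrist camera has in their place "tool_from_camera" (4x4, takes a point from camera to tool coordinates, whose origin is the TCP and whose axes are the flange's). Camera axes: x right, y down, z forward; pixel columns grow to the right and rows downward; lengths in m; the calibration is good to about 2 mm. The wrist camera is an equidistant fisheye: a pixel r from the principal point sees the ray r / f radians off the axis. A picture is of the moment at which its call begins: read the wrist's pose just before it. camera_info takes no time and is no camera call.
- workorder.close_job(): hands the job in; it is judged then, once.
The state is a dict: "clock": time; "joint_pos": joint angles; "qvel": joint speeds; "tau": joint torques, N m; "tool_pos": TCP position; "orientation": TCP orientation; "force": force on the tool from outside, world axes, zero at the start; "moment": the same for the moment, N m; "opening": finger opening in m; "gripper_force": force on a finger pad.
Only numpy, scipy, OpenCV 4.12 (cv2) and the standard library are available. Lean on these libraries where they do the work, as an engineer would, in place of code of your own. Each camera call takes 0.05 s, during which the arm holds its last target. There are 200 camera calls.

TASK

Clear the bench beside the opened scooter: with the fingertips, sweep the three loose steel axle nuts along the bench top, through the open front of the red catch tray and fully inside it, past the sloping lip. Only push them, never pick them up or flick them. Leave the blue spacer, the green bottle, the screwdriver and the battery pack where they are.

Things in the scene. Friction and masses are not known exactly. Their poses are not given: they have to be found in the camera images.
- tray: Red sheet-metal catch tray, 240 mm wide (y), fixed to the bench right of the nuts, open front (no wall) facing them. Origin: centre of its underside, bench height; x points from the front into the tray. Lip slopes up from x=-75 to -50 mm; flat floor 2.5 mm high, x=-50 to 61. Walls 30 mm high, 4 thick: sides centred on y=-118 and 118 (x=-50 to 65), back on x=63.
- tray_mouth (a point): Middle of the front edge of the tray's floor, where the lip ends (tray x = -50 mm), 2.5 mm above the bench; axes as the tray's.
- nut_a: Loose hexagonal steel axle nut, shiny grey with a dark hole, lying flat: 19 mm across flats, 22 mm across corners, 11 mm high, about 20 g, flat vertical sides. Origin: centre of its underside; z up, x normal to one of the flats. One of three alike.
- nut_b: Loose hexagonal steel axle nut, shiny grey with a dark hole, lying flat: 19 mm across flats, 22 mm across corners, 11 mm high, about 20 g, flat vertical sides. Origin: centre of its underside; z up, x normal to one of the flats. One of three alike.
- nut_c: Loose hexagonal steel axle nut, shiny grey with a dark hole, lying flat: 19 mm across flats, 22 mm across corners, 11 mm high, about 20 g, flat vertical sides. Origin: centre of its underside; z up, x normal to one of the flats. One of three alike.
- spacer: Upright blue metal tube, 20 mm outer and 12 mm inner diameter, 28 mm high, 25 g, loose, standing among the nuts; stays where it is. Origin: centre of its underside.
- glue: Small green bottle with a white cap, 28 mm diameter, 55 mm high, standing loose between the nuts and the battery pack; stays where it is. Origin: centre of its underside.
- driver: Screwdriver with orange handle, 190 mm long, lying loose beyond the nuts, roughly along the robot's left-right line, under 35 mm high; stays where it is. Origin: middle of its length, at the underside; x runs from handle to tip.
- battery: Blue battery pack with grey bands, 200 x 70 x 40 mm (its x, y, z), 0.9 kg, lying loose to the left of the nuts; stays where it is. Origin: centre of its underside.

How it is judged (in metres and radians):
At the end, for the whole second after the job is handed in: All three nuts rest wholly inside the tray, between its walls and past the lip (nut centre at tray x from -42 to 61 mm, y within 116 mm), at rest (under 20 mm/s); spacer, bottle, screwdriver and battery pack each within 15 mm of where they stood (x of nut_a in the frame of tray between -0.042 and 0.061 m and y of nut_a in the frame of tray between -0.116 and 0.116 m and height (world z) of each of nut_a, nut_b, nut_c below 0.018 m and linear speed of each of nut_a, nut_b, nut_c below 0.02 m/s and x of nut_b in the frame of tray between -0.042 and 0.061 m and y of nut_b in the frame of tray between -0.116 and 0.116 m and x of nut_c in the frame of tray between -0.042 and 0.061 m and y of nut_c in the frame of tray between -0.116 and 0.116 m and distance of each of spacer, glue, driver, battery from where it was at the start of the episode below 0.015 m); the robot touches nothing.
It fails at once if a nut is lifted (its underside's centre above 18 mm) (height (world z) of any of nut_a, nut_b, nut_c above 0.018 m).
It fails at once if a nut is flicked (faster than 0.8 m/s) (linear speed of any of nut_a, nut_b, nut_c above 0.8 m/s).
It fails at once if a nut falls off the bench (height (world z) of any of nut_a, nut_b, nut_c below -0.02 m).
It fails at once if the spacer, bottle, screwdriver or battery pack is moved by more than 15 mm (distance of any of spacer, glue, driver, battery from where it was at the start of the episode above 0.015 m).
It also fails if it takes over 67 s, if anything falls off the work surface, if the arm or the gripper's body presses on something with over 40 N, if the wrist force passes 120 N, or if a joint passes its speed limit or range.

## Working session

There is one attempt and no reset: what is moved stays moved. The work goes in short steps, Python scripts to look and compute and a tool call to move; the robot and the scene stay as the last step left them, time stands still between calls to the robot, and variables do not carry over. Pictures are saved under pics/ and viewed, at most 10 in all, crops included, and the job is handed in when it is done.

Besides the shell and the picture viewer there is one more tool, called after "Request:" as name(argument=value, ...) on one line, values as JSON. carry_out: Moves the arm, as the interface text tells. Its arguments: {"type":"object","properties":{"rows":{"type":"array"},"grip":{"type":"number"}},"required":["rows"]}

```bash
mkdir -p pics; python3 - <<'E'
from plant import telemetry, viewer
import cv2
print(telemetry.get_obs())
for n in ("top","scene"):
    im=viewer.snapshot(n); cv2.imwrite(f"pics/{n}0.png",cv2.resize(im[:,:,::-1],(800,600),interpolation=cv2.INTER_CUBIC)); cv2.imwrite(f"pics/{n}0raw.png",im[:,:,::-1])
    print(n,viewer.camera_info(n))
print(viewer.camera_info("wrist"))
E
```

```text
{'clock': 0.0, 'joint_pos': array([ 8.93311162e+01,  2.05918640e+01,  6.35165158e-01, -2.13849128e-02,
       -7.01371787e+01, -1.65054876e+01]), 'qvel': array([ 0.0316908 ,  0.00721215,  0.05285074, -0.03959212, -0.02220818,
        0.11834571]), 'tau': array([-2.77938725e-04, -5.82710409e+01,  2.93062234e+01,  6.99726954e+00,
        6.94929447e-03, -1.57199293e-04]), 'tool_pos': array([0.19919314, 0.64437653, 0.19672449]), 'orientation': array([ 1.79904279e+02, -7.39916449e-03, -1.71816476e+01]), 'force': array([-0.78372456,  0.39730951, -0.26028684]), 'moment': array([-0.00478364, -0.00127986,  0.03246349]), 'gripper_force': 0.0, 'opening': 0.08753858130493584}
top {'intrinsics': array([[406.62419688,   0.        , 266.2809301 ],
       [  0.        , 406.62419688, 187.78246607],
       [  0.        ,   0.        ,   1.        ]]), 'extrinsics': array([[ 0.02171004, -0.98686254,  0.16009687,  0.39598928],
       [-0.99976287, -0.02115802,  0.00515211,  0.08362417],
       [-0.00169709, -0.16017076, -0.98708786,  1.02579662],
       [ 0.        ,  0.        ,  0.        ,  1.     
[... 275 characters left out ...]
012, -0.46551596,  0.738297  , -0.71101335],
       [ 0.01979669, -0.83976852, -0.54258357,  0.61763446],
       [ 0.        ,  0.        ,  0.        ,  1.        ]])}
{'intrinsics': array([[297.31863964,   0.        , 255.61364154],
       [  0.        , 297.31863964, 190.09556719],
       [  0.        ,   0.        ,   1.        ]]), 'tool_from_camera': array([[-4.98312177e-04, -9.68408161e-01, -2.49369976e-01,
         6.74654650e-02],
       [ 9.99999850e-01, -5.38846784e-04,  9.42836891e-05,
         5.23017539e-04],
       [-2.25677304e-04, -2.49369892e-01,  9.68408285e-01,
        -1.85547564e-01],
       [ 0.00000000e+00,  0.00000000e+00,  0.00000000e+00,
         1.00000000e+00]])}
```

View pics/top0.png

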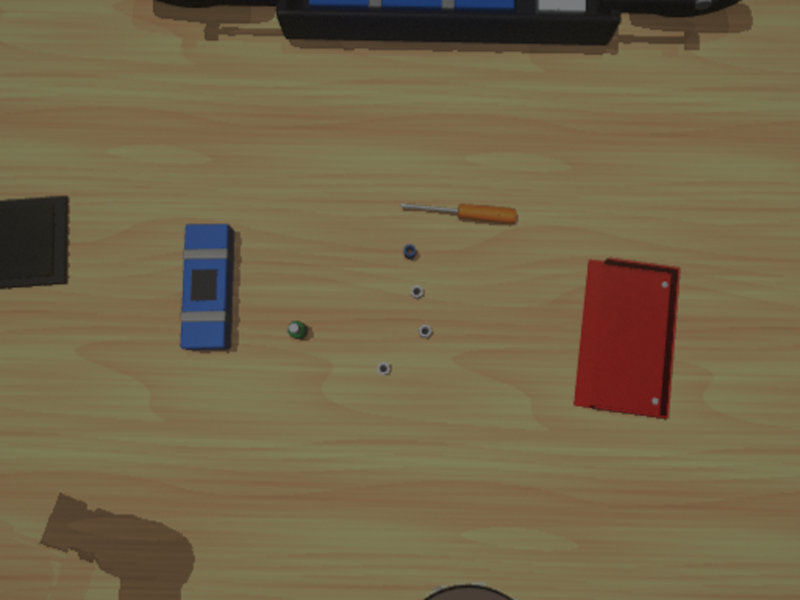

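View pics/scene0.png

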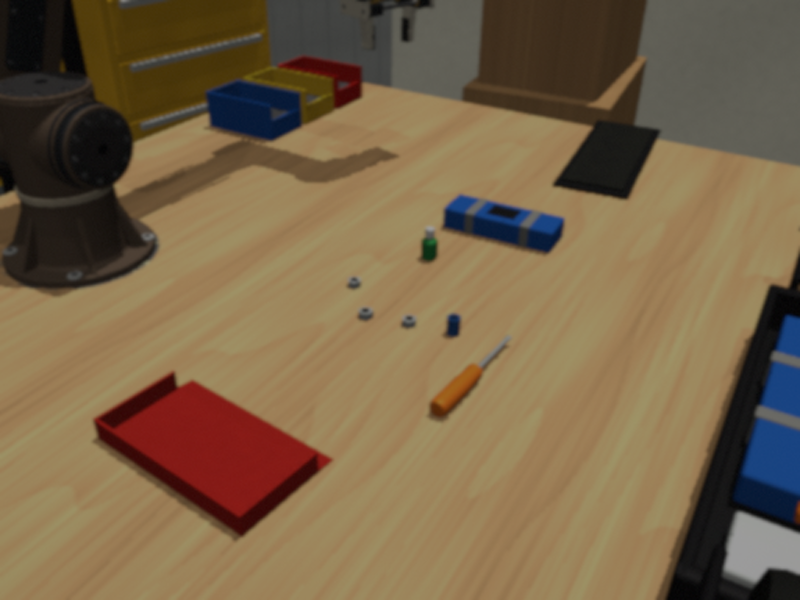

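Top view (800x600 px): the nuts are at (417,291), (425,331) and (384,368), the spacer at (410,251), the bottle at (297,330), and the screwdriver runs from (403,207) to (517,215). The tray is on the right, with its front edge from (588,261) to (575,405). The scene view shows the same layout.

```bash
cat > h.py <<'E'
import numpy as np, cv2
from plant import telemetry, viewer
def ray(n,uv,z):
    c=viewer.camera_info(n); K=c["intrinsics"]; T=c["extrinsics"]
    d=T[:3,:3]@np.linalg.solve(K,[uv[0],uv[1],1]); o=T[:3,3]
    return (o+d*(z-o[2])/d[2])[:2]
def blobs(mask,amin):
    n,l,s,c=cv2.connectedComponentsWithStats(mask.astype(np.uint8))
    return [(c[i],s[i,4],l==i) for i in range(1,n) if s[i,4]>=amin]
E
python3 - <<'E'
from h import *
np.set_printoptions(precision=4,suppress=True)
im=cv2.imread("pics/top0raw.png"); hsv=cv2.cvtColor(im,cv2.COLOR_BGR2HSV); H,S,V=cv2.split(hsv)
# nuts: low saturation ring incl. hole in the region
roi=np.zeros(H.shape,bool); roi[150:250,170:300]=True
m=roi&((S<70)|(V<70)); 
for c,a,_ in blobs(m,8): print("lowS",c,a,ray("top",c,.011))
for c,a,_ in blobs(roi&(H>100)&(H<130)&(S>70),8): print("blue",c,a,ray("top",c,.02))
for nm,mk,z in (("green",(H>45)&(H<85)&(S>80),.03),("orange",(H<16)&(S>180)&(V>120)&(H>7),.015),("red",((H<6)|(H>174))&(S>150),.0)):
    for c,a,b in blobs(mk,30):
        r=cv2.minAreaRect(np.argwhere(b)[:,::-1].astype(np.float32)); bp=cv2.boxPoints(r)
        print(nm,c,a,ray("top",c,z)); print([ray("top",p,z).round(4) for p in bp])
for p in ((588,261),(575,405)): print("front",ray("top",np.array(p)*.64,0))
for p in ((679,267),(668,418)): print("backtop",ray("top",np.array(p)*.64,0.03))
for p in ((403,207),(517,215)): print("drv",ray("top",np.array(p)*.64,0.01))
for p in ((354,282),(366,313),(409,321)): print("scene nut",ray("scene",np.array(p)*.64,0.008))
print("spacer scene",ray("scene",np.array((453,335))*.64,0))
E
```

```text
lowS [261.9375 160.6458] 48 [0.6306 0.1015]
lowS [266.3443 186.0328] 61 [0.5651 0.0889]
lowS [190.7065 211.0109] 92 [0.4976 0.277 ]
lowS [271.7    211.3833] 60 [0.501  0.0741]
lowS [244.7969 235.4531] 64 [0.4396 0.1396]
blue [261.963  160.1852] 27 [0.6297 0.1014]
green [190.8222 211.5778] 45 [0.4943 0.273 ]
[array([0.49 , 0.289]), array([0.5109, 0.2765]), array([0.5005, 0.26  ]), array([0.4798, 0.2726])]
orange [313.0833 135.6019] 108 [ 0.6984 -0.0285]
[array([0.6943, 0.0208]), array([0.7113, 0.0191]), array([ 0.7029, -0.0705]), array([ 0.6859, -0.0686])]
red [400.9695 216.5966] 5570 [ 0.496  -0.2527]
[array([ 0.3831, -0.1638]), array([ 0.6306, -0.1939]), array([ 0.6176, -0.3486]), array([ 0.3713, -0.3128])]
front [ 0.6226 -0.1932]
front [ 0.3881 -0.1675]
backtop [ 0.6092 -0.3302]
backtop [ 0.3717 -0.3027]
drv [0.7052 0.1137]
drv [ 0.6955 -0.075 ]
scene nut [0.4416 0.1384]
scene nut [0.5037 0.0741]
scene nut [0.5672 0.088 ]
spacer scene [0.6319 0.0994]
```

Request:
carry_out(rows=[[0.364,0.359,0.05,0,0,1.271],[0.364,0.359,0.05,0,0,1.271],[0.364,0.359,0.05,0,0,1.271],[0.364,0.359,0.05,0,0,1.271],[0.364,0.359,0.05,0,0,1.271],[0.364,0.359,0.05,0,0,1.271],[0.364,0.359,0.05,0,0,1.271],[0.364,0.359,0.05,0,0,1.271]], grip=-0.68)

```text
clock: 1.1
tool_pos: [0.4351, 0.2045, 0.1489]
orientation: [-180.0, 0.0, -90.1]
force: [2.3, 1.1, 0.2]
opening: 0.0158
gripper_force: 0.0
```

Request:
carry_out(rows=[[0.0,0.0,0.02,0,0,0],[0.0,0.0,0.02,0,0,0],[0.0,0.0,0.02,0,0,0]])

```text
clock: 1.48
tool_pos: [0.4347, 0.2069, 0.1295]
orientation: [-180.0, -0.0, -89.9]
force: [0.1, 0.6, -0.2]
opening: 0.0139
gripper_force: 0.0
```

```bash
cat >> h.py <<'E'
from scipy.spatial.transform import Rotation as Ro
def wray(uv,z,o):
    c=viewer.camera_info("wrist");K=c["intrinsics"];T=c["tool_from_camera"]
    p=(np.array(uv)-K[:2,2])/K[0,0]; r=np.hypot(*p); d=np.r_[p/r*np.sin(r),np.cos(r)]
    R=Ro.from_euler("xyz",o["orientation"],degrees=True).as_matrix()
    d=R@T[:3,:3]@d; s=o["tool_pos"]+R@T[:3,3]
    return (s+d*(z-s[2])/d[2])[:2]
E
python3 - <<'E'
from h import *
o=telemetry.get_obs(); im=viewer.snapshot("wrist")[:,:,::-1]
print(o["clock"],o["tool_pos"],o["orientation"],o["opening"])
cv2.imwrite("pics/w1raw.png",im); cv2.imwrite("pics/w1.png",cv2.resize(im,(800,600)))
H,S,V=cv2.split(cv2.cvtColor(np.ascontiguousarray(im),cv2.COLOR_BGR2HSV))
for c,a,b in blobs((S<60)|(V<60),25):
    if a<1500: print(c.round(1),a,wray(c,.011,o))
E
```

```text
1.475 [0.43471254 0.20693235 0.12945158] [-1.79984858e+02 -3.25162183e-03 -8.99477926e+01] 0.013923662189022431
[498.9  47.4] 642 [0.11530615 0.02375938]
[508.4   3.1] 50 [ 0.08255792 -0.05183595]
[36.4 76. ] 275 [0.70509674 0.07267485]
[191.4  56.3] 209 [0.50096812 0.07625047]
[134.4  74.5] 189 [0.56424797 0.09068292]
[87.9 91.8] 159 [0.62386848 0.10352856]
[76.6 91.3] 59 [0.63998407 0.10102699]
[250.9 116.3] 203 [0.4399976  0.14053425]
[504.  216.7] 66 [0.07561746 0.25728758]
[228.3 232.3] 65 [0.46538511 0.26576417]
[283.4 232.9] 32 [0.40438306 0.26658307]
```

View pics/w1.png

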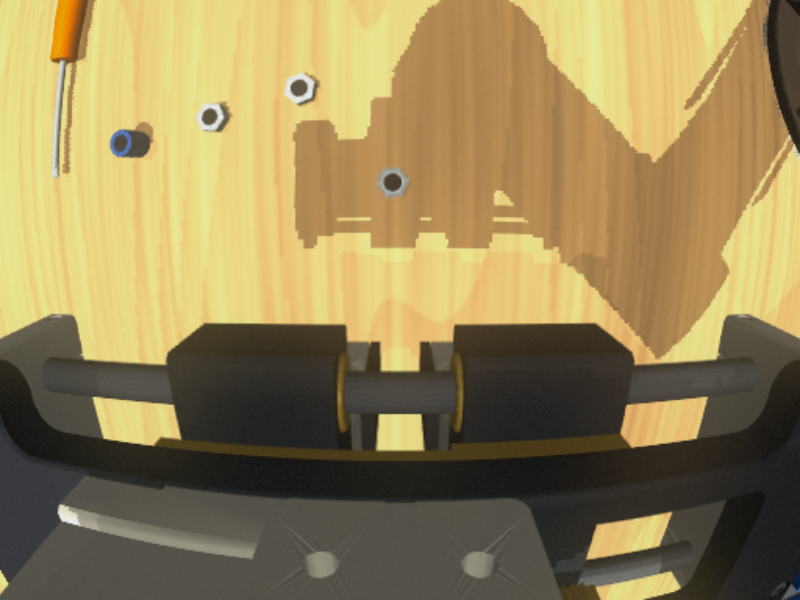

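The wrist view (800x600 px) shows nut C at (392,182), B at (300,88), A at (212,117) and the spacer at (125,143). This agrees with the top and scene cameras within 2 mm. I'll descend behind C.

Request:
carry_out(rows=[[0.01,-0.005,0.04,0,0,0],[0.02,-0.005,0.075,0,0,0],[0.025,-0.005,0.1,0,0,0],[0.025,-0.005,0.115,0,0,0],[0.025,-0.005,0.121,0,0,0],[0.025,-0.005,0.121,0,0,0]])

```text
clock: 2.28
tool_pos: [0.4397, 0.1821, 0.0083]
orientation: [-180.0, 0.0, -89.9]
force: [0.7, 0.0, 0.2]
opening: 0.0139
gripper_force: 0.0
```

Request:
carry_out(rows=[[0.01,0,0.001,0,0,0],[0.022,0,0.001,0,0,0],[0.036,0,0.001,0,0,0],[0.052,0,0.001,0,0,0],[0.07,0,0.001,0,0,0],[0.09,0,0.001,0,0,0],[0.11,0,0.001,0,0,0],[0.13,0,0.001,0,0,0]])

```text
clock: 3.28
tool_pos: [0.4395, 0.0498, 0.007]
orientation: [180.0, -0.0, -90.0]
force: [0.4, 0.2, 0.2]
opening: 0.0144
gripper_force: 0.0
```

```bash
python3 - <<'E'
from h import *
o=telemetry.get_obs(); im=viewer.snapshot("wrist")[:,:,::-1]
print(o["clock"],o["tool_pos"],o["force"])
cv2.imwrite("pics/w2.png",cv2.resize(im,(800,600)))
E
```

```text
3.275 [0.43945044 0.04984056 0.00701061] [0.37219412 0.1894795  0.23102517]
```

View pics/w2.png

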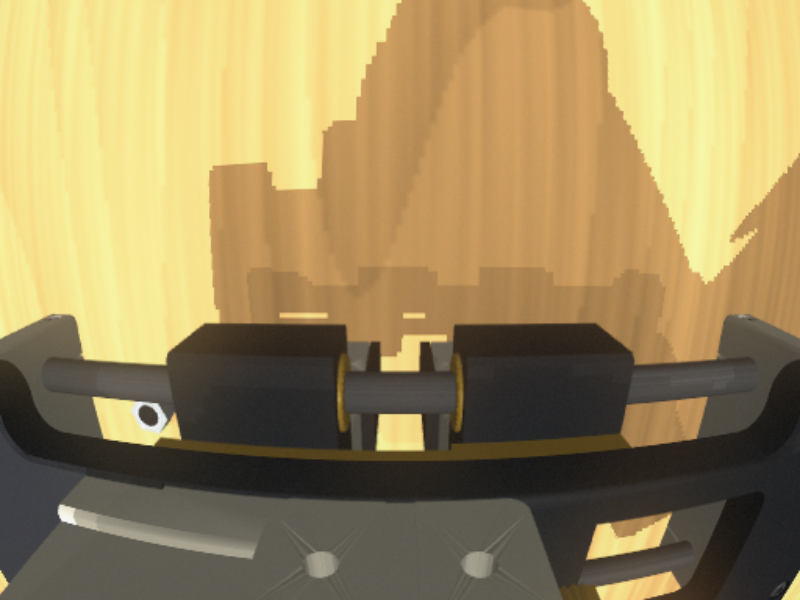

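The nut being pushed is hidden behind the gripper here; only B shows, at (150,415). I'll check with the scene camera.

```bash
python3 - <<'E'
from h import *
im=viewer.snapshot("scene")[:,:,::-1]
cv2.imwrite("pics/s2.png",cv2.resize(im[130:330,40:340],(750,500),interpolation=cv2.INTER_CUBIC))
E
```

```text
(no output)
```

View pics/s2.png

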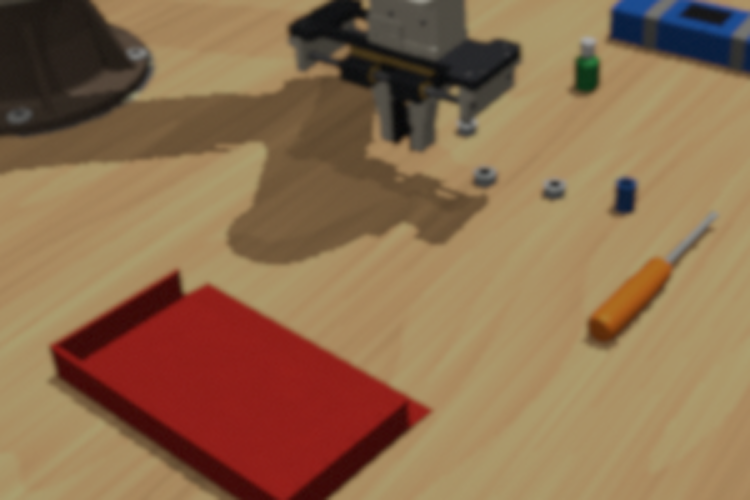

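```bash
python3 - <<'E'
from h import *
o=telemetry.get_obs(); print(o["tool_pos"])
c=viewer.camera_info("scene");K=c["intrinsics"];T=np.linalg.inv(c["extrinsics"])
for p in ([.4395,.05,.007],[.4395+.015,.05,.007],[.4395-.015,.05,.007],[.4395,.05,0],[.44,.14,.008],[.4395,.033,.008]):
    q=K@(T[:3,:3]@p+T[:3,3]); q=q[:2]/q[2]; print(p,q,(q-[40,130])*2.5)
im=viewer.snapshot("top")[:,:,::-1]; H,S,V=cv2.split(cv2.cvtColor(np.ascontiguousarray(im),cv2.COLOR_BGR2HSV))
roi=np.zeros(H.shape,bool); roi[150:260,170:330]=True
for c,a,b in blobs(roi&((S<70)|(V<70)),8): print(c,a,ray("top",c,.011))
E
```

```text
[0.4389373  0.04917887 0.0068774 ]
[0.4395, 0.05, 0.007] [204.61469775 197.71818464] [411.53674437 169.29546161]
[0.4545, 0.05, 0.007] [210.08564287 199.5733527 ] [425.21410717 173.93338176]
[0.4245, 0.05, 0.007] [199.20214858 195.88281833] [398.00537144 164.70704584]
[0.4395, 0.05, 0] [204.75440041 200.29589362] [411.88600102 175.73973406]
[0.44, 0.14, 0.008] [226.35070998 180.00469595] [465.87677494 125.01173987]
[0.4395, 0.033, 0.008] [200.22732861 200.86950942] [400.56832152 177.17377356]
[260.91666667 157.58333333] 12 [0.63856426 0.10434586]
[261.5        159.66666667] 12 [0.63313488 0.10272442]
[262.15384615 164.        ] 13 [0.62184058 0.10078839]
[271.30098498 230.54125626] 6193 [0.45319142 0.07410693]
[190.37662338 210.97402597] 77 [0.49764069 0.27780945]
```

C is unmoved: the gripper passed over it. In the scene view the fingertips appear about 25 mm above where the reported TCP projects. I'll zoom in before going lower.

```bash
python3 - <<'E'
from h import *
im=viewer.snapshot("scene")[:,:,::-1]
c=im[120:210,140:260].copy()
c=cv2.resize(c,(800,600),interpolation=cv2.INTER_CUBIC)
cv2.imwrite("pics/s3.png",c)
E
```

```text
(no output)
```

View pics/s3.png

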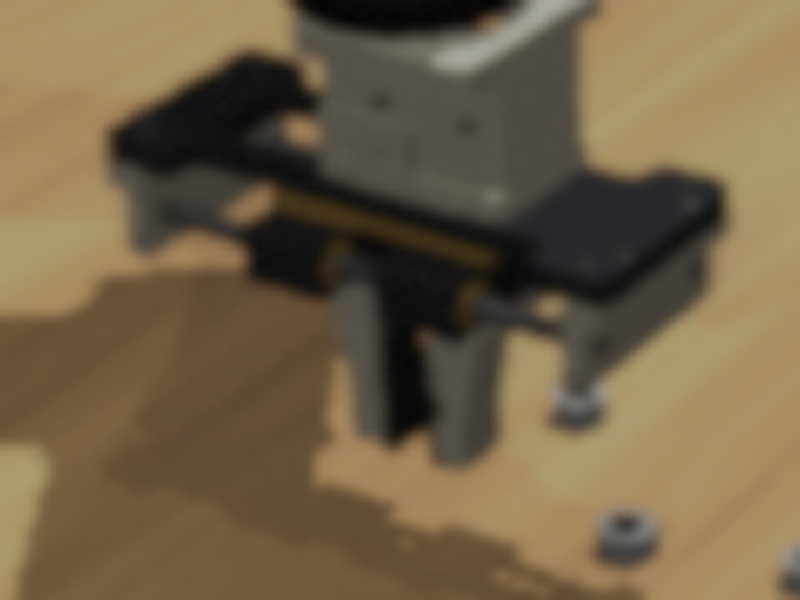

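The zoom shows the fingertips at about (385,440) and (450,465), clearly above the bench. That puts them roughly 26 mm behind the nominal TCP. I'll return over C and lower gently, watching the force.

Request:
carry_out(rows=[[-0.03,0,0,0,0,0],[-0.07,0,0,0,0,0],[-0.11,0,0,0,0,0],[-0.133,0,0,0,0,0],[-0.133,0,0.01,0,0,0],[-0.133,0,0.017,0,0,0],[-0.133,0,0.019,0,0,0],[-0.133,0,0.019,0,0,0]])

```text
clock: 4.47
tool_pos: [0.4396, 0.1836, -0.0122]
orientation: [180.0, -0.0, -90.0]
force: [-0.1, 0.5, 0.8]
opening: 0.0143
gripper_force: 0.0
```

```bash
python3 - <<'E'
from h import *
o=telemetry.get_obs(); print(o["tool_pos"],o["force"])
im=viewer.snapshot("scene")[:,:,::-1]
cv2.imwrite("pics/s4.png",cv2.resize(im[95:185,170:290],(800,600),interpolation=cv2.INTER_CUBIC))
E
```

```text
[ 0.43955231  0.18357762 -0.01222264] [-0.10590677  0.46970381  0.78117387]
```

View pics/s4.png

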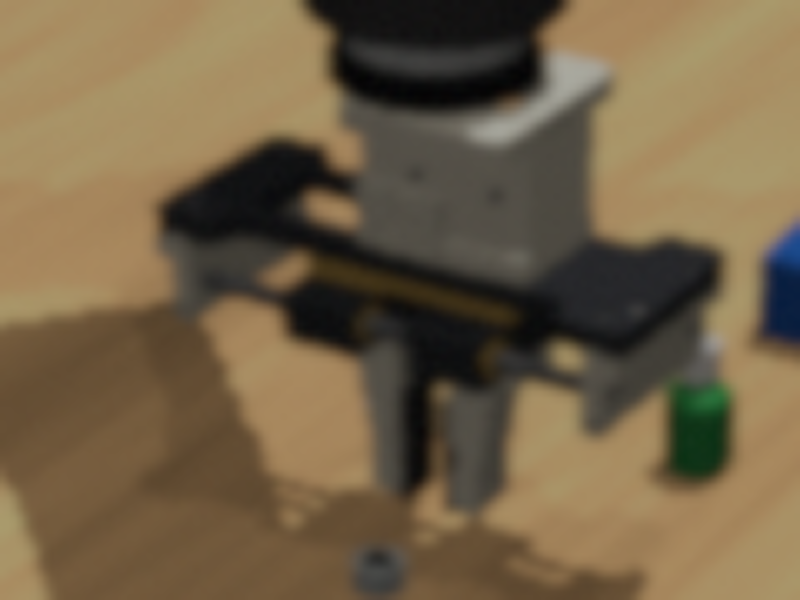

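The TCP reads -12 mm with no contact force, and the tips at about (430,500) are still in the air behind C at (378,567). I'll lower in small steps.

Request:
carry_out(rows=[[0,0,0.002,0,0,0],[0,0,0.004,0,0,0],[0,0,0.004,0,0,0],[0,0,0.004,0,0,0]])

```text
clock: 5.03
tool_pos: [0.4397, 0.1844, -0.016]
orientation: [180.0, -0.0, -90.0]
force: [0.3, -0.2, 0.1]
opening: 0.0138
gripper_force: 0.0
```

Request:
carry_out(rows=[[0,0,0.002,0,0,0],[0,0,0.002,0,0,0],[0,0,0.002,0,0,0]])

```text
clock: 5.4
tool_pos: [0.4396, 0.1844, -0.018]
orientation: [180.0, -0.0, -90.0]
force: [-0.4, 0.5, -0.4]
opening: 0.0142
gripper_force: 0.0
```

Request:
carry_out(rows=[[0,0,0.0015,0,0,0],[0,0,0.0015,0,0,0],[0,0,0.0015,0,0,0]])

```text
clock: 5.78
tool_pos: [0.4396, 0.1844, -0.0195]
orientation: [180.0, -0.0, -90.0]
force: [-0.5, -0.5, 0.4]
opening: 0.0138
gripper_force: 0.0
```

Request:
carry_out(rows=[[0,0,0.0015,0,0,0],[0,0,0.0015,0,0,0],[0,0,0.0015,0,0,0]])

```text
clock: 6.15
tool_pos: [0.4397, 0.1844, -0.021]
orientation: [180.0, -0.0, -90.0]
force: [0.6, -0.4, 0.1]
opening: 0.0139
gripper_force: 0.0
```

Request:
carry_out(rows=[[0,0,0.0015,0,0,0],[0,0,0.0015,0,0,0],[0,0,0.0015,0,0,0]])

```text
clock: 6.52
tool_pos: [0.4396, 0.1843, -0.0225]
orientation: [180.0, -0.0, -90.0]
force: [0.3, -0.6, -0.4]
opening: 0.0138
gripper_force: 0.0
```

Request:
carry_out(rows=[[0,0,0.0015,0,0,0],[0,0,0.0015,0,0,0],[0,0,0.0015,0,0,0]])

```text
clock: 6.9
tool_pos: [0.4397, 0.1844, -0.024]
orientation: [180.0, -0.0, -90.0]
force: [-0.0, 0.3, 0.9]
opening: 0.0137
gripper_force: 0.0
```

Request:
carry_out(rows=[[0,0,0.001,0,0,0],[0,0,0.001,0,0,0],[0,0,0.001,0,0,0]])

```text
clock: 7.28
tool_pos: [0.4396, 0.1844, -0.025]
orientation: [180.0, -0.0, -90.0]
force: [0.2, -0.2, 0.1]
opening: 0.014
gripper_force: 0.0
```

Request:
carry_out(rows=[[0,0,0.001,0,0,0],[0,0,0.001,0,0,0],[0,0,0.001,0,0,0]])

```text
clock: 7.65
tool_pos: [0.4396, 0.1844, -0.026]
orientation: [180.0, -0.0, -90.0]
force: [-0.3, -0.2, 1.6]
opening: 0.0141
gripper_force: 0.0
```

Request:
carry_out(rows=[[0,0,0.001,0,0,0],[0,0,0.001,0,0,0],[0,0,0.001,0,0,0]])

```text
clock: 8.02
tool_pos: [0.4396, 0.1844, -0.027]
orientation: [180.0, -0.0, -90.0]
force: [-0.8, 1.0, -0.3]
opening: 0.0141
gripper_force: 0.0
```

Request:
carry_out(rows=[[0,0,0.001,0,0,0],[0,0,0.001,0,0,0],[0,0,0.001,0,0,0]])

```text
clock: 8.4
tool_pos: [0.4396, 0.1844, -0.028]
orientation: [180.0, -0.0, -90.0]
force: [0.7, 1.2, -0.3]
opening: 0.014
gripper_force: 0.0
```

Request:
carry_out(rows=[[0,0,0.001,0,0,0],[0,0,0.001,0,0,0],[0,0,0.001,0,0,0]])

```text
clock: 8.78
tool_pos: [0.4397, 0.1845, -0.0286]
orientation: [-180.0, 0.0, -90.0]
force: [-2.4, -0.0, 6.4]
opening: 0.014
gripper_force: 3.2
```

Request:
carry_out(rows=[[0,0,0.001,0,0,0],[0,0,0.001,0,0,0],[0,0,0.001,0,0,0]])

```text
clock: 9.15
tool_pos: [0.4398, 0.1845, -0.0287]
orientation: [-180.0, 0.0, -90.0]
force: [-7.0, -1.3, 20.9]
opening: 0.0137
gripper_force: 10.3
```

Bench contact is at a TCP reading of about -28.5 mm. I'll push with the tips 5 mm up, at a TCP of about -23.5 mm.

Request:
carry_out(rows=[[0,0,-0.0065,0,0,0],[0.007,0,-0.0065,0,0,0],[0.018,0,-0.0065,0,0,0],[0.03,0,-0.0065,0,0,0],[0.045,0,-0.0065,0,0,0],[0.063,0,-0.0065,0,0,0],[0.083,0,-0.0065,0,0,0],[0.103,0,-0.0065,0,0,0]])

```text
clock: 10.15
tool_pos: [0.4394, 0.0799, -0.0235]
orientation: [180.0, -0.0, -90.0]
force: [-0.8, -1.2, -0.6]
opening: 0.0142
gripper_force: 0.0
```

```bash
python3 - <<'E'
from h import *
o=telemetry.get_obs(); print(o["tool_pos"],o["force"])
im=viewer.snapshot("scene")[:,:,::-1]
cv2.imwrite("pics/s5.png",cv2.resize(im[120:240,140:300],(800,600),interpolation=cv2.INTER_CUBIC))
E
```

```text
[ 0.43943712  0.07986192 -0.02354419] [-0.76019792 -1.18337    -0.6475925 ]
```

View pics/s5.png

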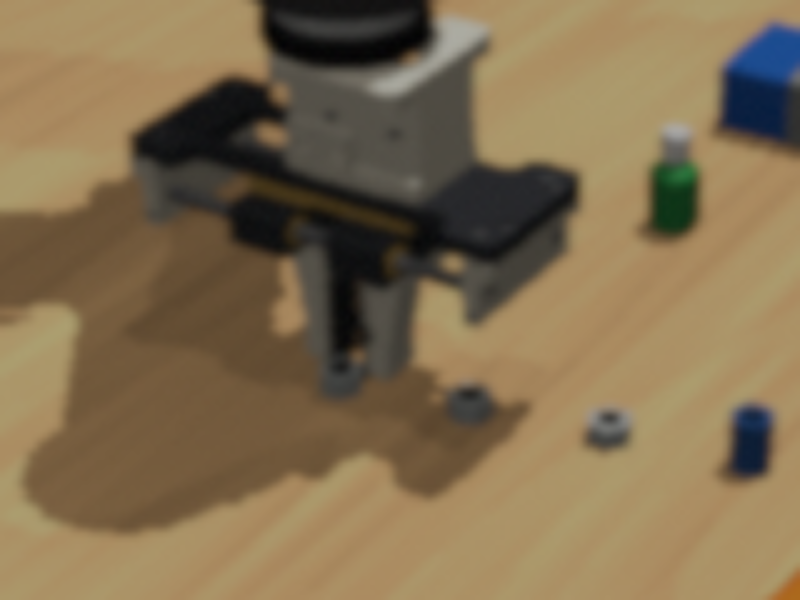

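Nut C now sits in front of the fingers at (342,375), with B at (470,403) untouched. I'll continue the push.

Request:
carry_out(rows=[[0.015,0,0,0,0,0],[0.035,0,0,0,0,0],[0.055,0,0,0,0,0],[0.075,0,0,0,0,0],[0.095,0,0,0,0,0],[0.115,0,0,0,0,0],[0.135,0,0,0,0,0],[0.155,0,0,0,0,0]])

```text
clock: 11.2
tool_pos: [0.4395, -0.0748, -0.0235]
orientation: [-180.0, 0.0, -90.0]
force: [-0.3, -1.1, 1.0]
opening: 0.014
gripper_force: 0.1
```

Request:
carry_out(rows=[[0.02,0,0,0,0,0],[0.04,0,0,0,0,0],[0.06,0,0,0,0,0],[0.08,0,0,0,0,0],[0.1,0,0,0,0,0],[0.12,0,0,0,0,0],[0.14,0,0,0,0,0],[0.16,0,0,0,0,0]])

```text
clock: 12.2
tool_pos: [0.4392, -0.2347, -0.0235]
orientation: [180.0, 0.0, -90.0]
force: [-0.3, 0.4, -0.4]
opening: 0.0139
gripper_force: 0.4
```

Request:
carry_out(rows=[[-0.01,0,0,0,0,0],[-0.03,0,-0.005,0,0,0],[-0.06,-0.01,-0.04,0,0,0],[-0.11,-0.03,-0.06,0,0,0],[-0.165,-0.05,-0.06,0,0,0],[-0.22,-0.062,-0.06,0,0,0],[-0.275,-0.062,-0.06,0,0,0],[-0.32,-0.062,-0.06,0,0,0]])

```text
clock: 13.2
tool_pos: [0.5011, 0.0886, 0.0365]
orientation: [-180.0, 0.0, -89.9]
force: [0.4, -0.2, -1.1]
opening: 0.0142
gripper_force: 0.0
```

Request:
carry_out(rows=[[-0.022,0,0,0,0,0],[-0.032,0,0.01,0,0,0],[-0.032,0,0.035,0,0,0],[-0.032,0,0.052,0,0,0],[-0.032,0,0.06,0,0,0],[-0.032,0,0.06,0,0,0]])

```text
clock: 13.95
tool_pos: [0.5011, 0.1177, -0.0241]
orientation: [179.9, -0.1, -90.0]
force: [-0.6, 0.7, -0.1]
opening: 0.014
gripper_force: 0.0
```

```bash
cat > chk.py <<'E'
from h import *
o=telemetry.get_obs(); print(o["clock"],o["tool_pos"],o["force"])
im=np.ascontiguousarray(viewer.snapshot("scene")[:,:,::-1]); H,S,V=cv2.split(cv2.cvtColor(im,cv2.COLOR_BGR2HSV))
red=(((H<6)|(H>174))&(S>130)); red[:200]=0
hull=np.zeros(H.shape,np.uint8); cnt=max(cv2.findContours(red.astype(np.uint8),0,2)[0],key=cv2.contourArea)
cv2.fillConvexPoly(hull,cv2.convexHull(cnt),1); hull=cv2.erode(hull,np.ones((7,7)))
f=np.array([.5053,-.1803]); ex=np.array([-.109,-.994]); org=f+.075*ex
for c,a,b in blobs((hull>0)&(S<130),6):
    p=ray("scene",c,.009); r=p-org; print("in tray",c.round(1),a,p.round(4),"tray xy",(r@ex).round(4),(r@[.994,-.109]).round(4))
for n,m,z in (("blue",(H>100)&(H<130)&(S>100),.014),("orange",(H>7)&(H<16)&(S>190),.015),("green",(H>45)&(H<85)&(S>80),.02)):
    print(n,[(c.round(1),a) for c,a,_ in blobs(m,40)])
E
python3 chk.py; sed 's/=np.ascontiguousarray.*$/=cv2.imread("pics\/scene0raw.png"); H,S,V=cv2.split(cv2.cvtColor(im,cv2.COLOR_BGR2HSV))/' chk.py | python3 -
```

```text
13.95 [ 0.5011211   0.11765799 -0.02414669] [-0.55094206  0.66538586 -0.1366557 ]
in tray [107.3 273.9] 132 [ 0.4368 -0.2528] tray xy 0.0045 -0.0601
blue [(array([161.9,  69.6]), np.int32(1596)), (array([292.9, 135.4]), np.int32(257)), (array([318.9, 142.2]), np.int32(599)), (array([348. , 148.3]), np.int32(386)), (array([504.4, 214.1]), np.int32(376)), (array([289.8, 207.5]), np.int32(56)), (array([500. , 248.8]), np.int32(710)), (array([492.3, 301.1]), np.int32(2191))]
orange [(array([291.3, 251.5]), np.int32(292))]
green []
14.0 [ 0.5016046   0.11800531 -0.02354747] [-0.26716464  0.18921316 -0.98085748]
blue [(array([161.9,  69.6]), np.int32(1609)), (array([292.9, 135.4]), np.int32(259)), (array([318.9, 142.2]), np.int32(607)), (array([347.9, 148.3]), np.int32(389)), (array([504.4, 214.1]), np.int32(379)), (array([289.8, 207.5]), np.int32(56)), (array([499.9, 248.8]), np.int32(715)), (array([492.3, 301.3]), np.int32(2202))]
orange [(array([291.4, 250.7]), np.int32(335))]
green [(array([274.5, 158.7]), np.int32(99))]
```

Nut C is in the tray at tray (0.005, -0.060) and the other objects are unmoved. Next I'll push B.

Request:
carry_out(rows=[[0.01,0,0,0,0,0],[0.02,0,0,0,0,0],[0.032,0,0,0,0,0],[0.046,0,0,0,0,0],[0.063,0,0,0,0,0],[0.083,0,0,0,0,0],[0.103,0,0,0,0,0],[0.123,0,0,0,0,0]])

```text
clock: 15.0
tool_pos: [0.5015, -0.0061, -0.0235]
orientation: [180.0, -0.0, -90.0]
force: [0.7, 1.2, 0.0]
opening: 0.014
gripper_force: 0.1
```

Request:
carry_out(rows=[[0.02,0,0,0,0,0],[0.04,0,0,0,0,0],[0.06,0,0,0,0,0],[0.08,0,0,0,0,0],[0.1,0,0,0,0,0],[0.12,0,0,0,0,0],[0.14,0,0,0,0,0],[0.16,0,0,0,0,0]])

```text
clock: 16.0
tool_pos: [0.5011, -0.1661, -0.0236]
orientation: [180.0, 0.0, -90.0]
force: [-0.5, -0.2, 0.4]
opening: 0.0142
gripper_force: 0.1
```

Request:
carry_out(rows=[[0.018,0,0,0,0,0],[0.036,0,0,0,0,0],[0.052,0,0,0,0,0],[0.064,0,0,0,0,0],[0.07,0,0,0,0,0],[0.07,0,0,0,0,0]])

```text
clock: 16.75
tool_pos: [0.5016, -0.2349, -0.0236]
orientation: [180.0, 0.0, -90.0]
force: [-0.8, -0.4, -0.8]
opening: 0.0141
gripper_force: 0.0
```

Request:
carry_out(rows=[[-0.01,0,0,0,0,0],[-0.03,0,-0.005,0,0,0],[-0.06,-0.01,-0.04,0,0,0],[-0.11,-0.03,-0.06,0,0,0],[-0.165,-0.05,-0.06,0,0,0],[-0.22,-0.0635,-0.06,0,0,0],[-0.275,-0.0635,-0.06,0,0,0],[-0.32,-0.0635,-0.06,0,0,0]])

```text
clock: 17.75
tool_pos: [0.5645, 0.0886, 0.0366]
orientation: [-180.0, 0.0, -89.9]
force: [-0.5, -0.6, 0.7]
opening: 0.0142
gripper_force: 0.0
```

```bash
python3 chk.py; python3 - <<'E'
from h import *
c=viewer.camera_info("scene");K=c["intrinsics"];T=np.linalg.inv(c["extrinsics"])
for dy in (-.039,-.02,0):
  for z in (.025,.035,.045,.055):
    q=K@(T[:3,:3]@[.4394+.0965,.08+dy,z]+T[:3,3]); print(dy,z,((q[:2]/q[2]-[140,120])*5).round(0))
E
```

```text
17.75 [0.56452817 0.08857456 0.03655717] [-0.49036141 -0.59673398  0.70746862]
in tray [107.3 273.9] 132 [ 0.4368 -0.2528] tray xy 0.0045 -0.0601
in tray [134.2 285.6] 135 [ 0.4995 -0.2515] tray xy -0.0036 0.002
blue [(array([161.9,  69.6]), np.int32(1598)), (array([295.1, 131.8]), np.int32(150)), (array([320.9, 141.7]), np.int32(516)), (array([348. , 148.3]), np.int32(386)), (array([504.4, 214. ]), np.int32(380)), (array([289.8, 207.5]), np.int32(56)), (array([499.9, 248.8]), np.int32(712)), (array([492.4, 301.2]), np.int32(2193))]
orange [(array([291.3, 251.5]), np.int32(294))]
green []
-0.039 0.025 [493. 426.]
-0.039 0.035 [493. 406.]
-0.039 0.045 [493. 387.]
-0.039 0.055 [492. 367.]
-0.02 0.025 [516. 405.]
-0.02 0.035 [516. 386.]
-0.02 0.045 [516. 366.]
-0.02 0.055 [516. 347.]
0 0.025 [539. 384.]
0 0.035 [539. 365.]
0 0.045 [539. 346.]
0 0.055 [539. 326.]
```

The gripper body is at about 78 mm height during the sweep, so it clears the spacer and the tray walls. B is in at tray (-0.004, 0.002). Next I'll push A.

Request:
carry_out(rows=[[-0.03,0,0,0,0,0],[-0.042,0,0.005,0,0,0],[-0.042,0,0.03,0,0,0],[-0.042,0,0.05,0,0,0],[-0.042,0,0.06,0,0,0],[-0.042,0,0.06,0,0,0],[-0.035,0,0.06,0,0,0],[-0.025,0,0.06,0,0,0]])

```text
clock: 18.8
tool_pos: [0.5656, 0.1101, -0.0228]
orientation: [-179.9, 0.0, -90.0]
force: [-0.8, -0.2, 0.1]
opening: 0.0142
gripper_force: 0.0
```

Request:
carry_out(rows=[[0.01,0,0,0,0,0],[0.02,0,0,0,0,0],[0.032,0,0,0,0,0],[0.046,0,0,0,0,0],[0.063,0,0,0,0,0],[0.083,0,0,0,0,0],[0.103,0,0,0,0,0],[0.123,0,0,0,0,0]])

```text
clock: 19.8
tool_pos: [0.5651, -0.0142, -0.0235]
orientation: [180.0, -0.0, -90.0]
force: [-0.5, 0.8, 0.2]
opening: 0.0139
gripper_force: 0.2
```

Request:
carry_out(rows=[[0.02,0,0,0,0,0],[0.04,0,0,0,0,0],[0.06,0,0,0,0,0],[0.08,0,0,0,0,0],[0.1,0,0,0,0,0],[0.12,0,0,0,0,0],[0.14,0,0,0,0,0],[0.16,0,0,0,0,0]])

```text
clock: 20.8
tool_pos: [0.5652, -0.174, -0.0235]
orientation: [-180.0, -0.0, -90.0]
force: [0.8, 0.1, 0.4]
opening: 0.0139
gripper_force: 0.2
```

Request:
carry_out(rows=[[0.018,0,0,0,0,0],[0.036,0,0,0,0,0],[0.05,0,0,0,0,0],[0.06,0,0,0,0,0],[0.065,0,0,0,0,0],[0.065,0,0,0,0,0]])

```text
clock: 21.55
tool_pos: [0.5651, -0.2377, -0.0236]
orientation: [180.0, 0.0, -90.0]
force: [-0.0, -0.2, 0.7]
opening: 0.0141
gripper_force: 0.0
```

Request:
carry_out(rows=[[-0.01,0,0,0,0,0],[-0.03,0,-0.005,0,0,0],[-0.06,0.01,-0.04,0,0,0],[-0.09,0.02,-0.09,0,0,0],[-0.1,0.02,-0.14,0,0,0],[-0.1,0.02,-0.18,0,0,0],[-0.1,0.02,-0.2,0,0,0],[-0.1,0.02,-0.2,0,0,0]])

```text
clock: 22.55
tool_pos: [0.5461, -0.1361, 0.1787]
orientation: [-179.8, 0.0, -89.9]
force: [-0.8, -0.4, -0.1]
opening: 0.014
gripper_force: 0.0
```

```bash
python3 chk.py; python3 - <<'E'
from h import *
im=viewer.snapshot("scene")[:,:,::-1]
cv2.imwrite("pics/s6.png",cv2.resize(im,(800,600),interpolation=cv2.INTER_CUBIC))
E
```

```text
22.55 [ 0.5461474  -0.1361066   0.17870622] [-0.78625118 -0.37160547 -0.08380534]
in tray [114.2 244.8] 12 [ 0.3877 -0.1833] tray xy -0.0592 -0.1166
in tray [107.4 274.3] 130 [ 0.4378 -0.2535] tray xy 0.0052 -0.0591
in tray [134.3 285.9] 141 [ 0.5001 -0.252 ] tray xy -0.0032 0.0026
in tray [161.7 299.3] 151 [ 0.5628 -0.2538] tray xy -0.0082 0.0652
blue [(array([145.7,  68.8]), np.int32(598)), (array([292.9, 135.4]), np.int32(257)), (array([318.9, 142.2]), np.int32(595)), (array([348. , 148.3]), np.int32(387)), (array([504.4, 214. ]), np.int32(379)), (array([289.8, 207.5]), np.int32(56)), (array([500. , 248.8]), np.int32(710)), (array([492.3, 301.2]), np.int32(2194))]
orange [(array([291.2, 251.6]), np.int32(288))]
green [(array([274.5, 158.7]), np.int32(99))]
```

View pics/s6.png

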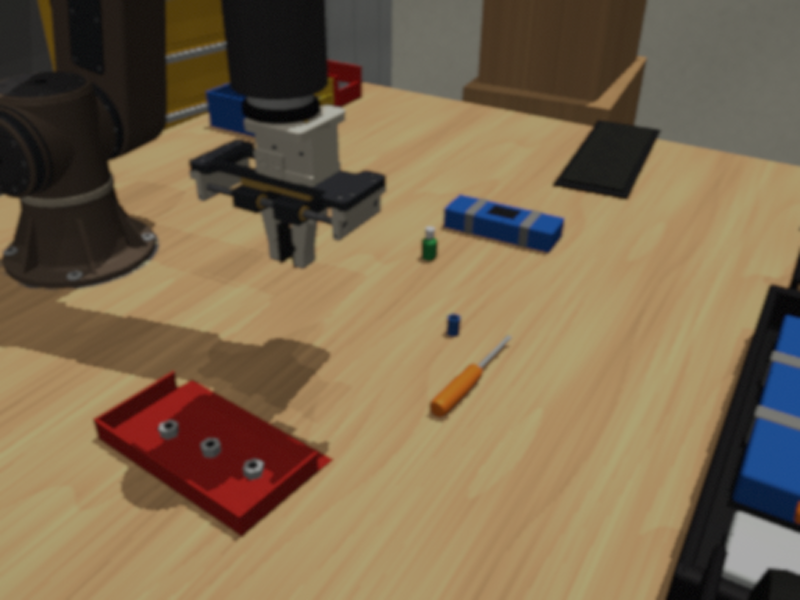

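All three nuts are in the tray at (168,430), (210,447) and (253,468). The spacer, bottle, screwdriver and battery are at their original pixels, and the arm is clear of everything.

```bash
python3 -c "
from plant import workorder
print(workorder.close_job())"
```

```text
the job is handed in; nothing more can be done
None
```

I swept all three nuts into the tray, past the lip, in about 23 s and handed the job in; the last camera check showed the spacer, bottle, screwdriver and battery pack unmoved, but the hand-in returned no verdict.

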